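# Tare the tall measuring cylinder on the balance

### The arm

A 6-joint arm with a two-finger parallel gripper is mounted at the origin on the work surface. World frame = base frame: x ahead of the robot, y to its left, z up, the work surface at z = 0. Lengths are in m, angles in rad, forces in N, time in s.
With the tool pointing down it reaches from about 0.3 to 0.75 m from the base axis. Payload 8.5 kg.
Tool frame: the origin (TCP) lies at the very end of the fingers, on their centre line; the grasp point (between the pads) lies manip.grasp_offset behind it (manip.grasp_offset is the distance from the TCP to the grasp point, in m); z points along the fingers, y is the direction in which the jaws open and shut (so a half turn about z gives the same grasp; the last joint's range is limited). The gripper opens to 85 mm and grips with 20 to 120 N. Pads are 22 mm wide; open, the fingers measure 114 mm over their backs; the gripper's body (76 mm by 85 mm) begins 54 mm behind the grasp point. The pads swing forward as they close: fully open they stand 13 mm farther back than shut.
Start: joints at [0.951, 0.381, 1.297, -0, 1.464, -0.215], TCP at [0.217, 0.506, 0.231] pointing down, gripper open.
Joint ranges: [-3.11, 3.11], [-0.89, 2.33], [0.22, 2.48], [-1.42, 4.56], [0.17, 2.85], [-2.88, 2.88]. Speed limits (rad/s): [2.39, 2.39, 3.14, 3.14, 3.14, 3.14].

### API

Orientations are given as [roll, pitch, yaw] about the fixed x, y, z axes, in that order (R = Rz(yaw) Ry(pitch) Rx(roll)).
In Python, from cell import telemetry, eyes, order, manip gives the robot as it stands. The module is installed in compiled form; this text tells all that it offers.
- The arm moves only by the tool apply_moves, never from a script. Its argument "steps" is one flat list of numbers, 5 for each row, row after row: the closure in counts, from 0 (fully open) to 255 (shut), then the shift along the tool's x, y, z scaled (see below), then the turn about the tool's z scaled (see below). A call has 1 to 10 rows; each row shifts and turns the commanded pose from where the row before left it, along the tool's axes as they then stand; what a row does not reach is not made up. The controller multiplies each number of a shift by 250 mm and each number of a turn by 60 degrees. A row lasts 1/8 s, in which the tool goes at most 62.5 mm and 10.7 degrees, less where a joint would pass 70% of its speed; a pose out of reach is approached as far as the arm can. A call with a number of a shift or a turn outside -1 to 1 is refused whole. A call with a gripper value outside its range is refused whole. The fingers move at their own pace and stop on an object; "newtons" is the grip in N (left out, the last holds). Time passes only in rows, so rows that do not move let the fingers close. It gives the time, the measured TCP pose, the force and the opening at its end, in the units of the state.
- telemetry.sense(): the state, without advancing time (a new reading comes with each control period).
- eyes.camera(name): name is "side" or "top" or "wrist"; returns (picture, depth): 480x640x3 uint8, red, green, blue; 480x640 float32, m along the optical axis (not along the pixel's ray), 0 where there is no reading.
- eyes.calibration(name): a dict with "intrinsics" (3x3 intrinsics, pixels), "cam_to_world" (4x4, takes a point from camera to world coordinates). Camera axes: x right, y up, looking along -z (the intrinsics and any distortion apply to the point x, -y, -z); pixel columns grow to the right and rows downward; lengths in m; the calibration is good to about 2 mm. A picture is of the moment at which its call begins: read the wrist's pose just before it. calibration takes no time and is no camera call; for the wrist camera it gives the pose at the moment of the call.
- order.job_done(): hands the job in, once; it reports no verdict.
The state is a dict: "time": time; "joint_pos": joint angles; "joint_vel": joint speeds; "effort": joint torques, N m; "position": TCP position; "orientation": TCP orientation; "wrist_force": force on the tool from outside, world axes, zero at the start; "wrist_torque": the same for the moment, N m; "opening": opening from 0.0 (shut) to 1.0 (fully open).
Only numpy, scipy, OpenCV 4.12 (cv2) and the standard library are available. Lean on these libraries where they do the work, as an engineer would, in place of code of your own. Each camera call takes 0.05 s, during which the arm holds its last target. There are 200 camera calls.

### The job

Tare the taller of the two stoppered measuring cylinders on the balance: first take the small beaker off the pan and stand it gently upright in the steel tray, then lift the cylinder from the mat, carry it upright and set it down gently in the middle of the pan. When it stands there on its own, press the wide tare key on the front of the balance, not the round on/off key. The cylinder is top-heavy glass, so do not let it or the beaker tip over, and leave the other things on the mat and in the tray where they are.

Things in the scene. Friction and masses are not known exactly. Their poses are not given: they have to be found in the camera images.
- tall_cylinder: taller measuring cylinder, 255 mm: clear glass tube, 29 mm diameter, up to 237 mm, then a fixed white stopper (27 mm, the last 10 mm 21 mm diameter). White hexagonal foot 66 mm across flats, 76 mm across corners, 12 mm thick. About 0.16 kg (varies by a quarter), centre of mass 130 mm up: tips at 14 degrees of lean. Origin: centre of its underside; z up the tube. Starts on the mat
- short_cylinder: the shorter measuring cylinder, same make: tube of 23 mm diameter, hexagonal foot 56 mm across the flats and 65 mm across the corners, 200 mm tall in all, about 0.1 kg. Stands on the mat; leave it. Origin: centre of the underside
- reagent_bottle: amber bottle with a white cap and a label, 58 mm diameter, 118 mm tall. Stands on the mat; leave it. Origin: centre of the underside
- beaker: small empty glass beaker, outside 41 mm diameter (44 mm at the rim), 60 mm tall, wall 2.5 mm, about 45 g. Stands on the balance pan at first. Origin: centre of its underside; z up
- balance: white laboratory balance fixed to the bench, 260 mm deep (its x axis) and 200 mm wide (its y axis). The key ledge at its front (-x side, towards the robot) is 40 mm high, the rear part with the pan 55 mm. Origin: centre of its underside; x from the keys towards the pan
- pan_top (a point): centre of the pan's top face, 62 mm above the bench, on the balance's x axis 50 mm behind its origin; axes as the balance
- tare_key (a joint): travel of the tare key, m: 0 up, grows as it is pressed down, stops at 0.004; sprung back, 4 N when fully down
- tare_top (a point): centre of the top face of the tare key: a wide light grey bar key, 44 mm (along the balance's y) by 20 mm, at the left of the ledge as seen from the robot (balance +y). Stands 6 mm proud of the ledge, top 46 mm above the bench, 156 mm in front of the pan's centre (along the balance's x)
- power_key (a joint): travel of the round on/off key, m: 0 up, 0.004 fully down; do not press it
- power_top (a point): centre of the top of the round light grey on/off key, 18 mm diameter, at the right of the ledge (balance -y), same height as the tare key
- tray: open steel tray for used glassware, fixed, 250 mm (its x) by 160 mm (its y), walls 3 mm thick and 25 mm high, floor 3 mm thick. Origin: centre of its underside. Its -x half is free, its +x half holds the used dish
- used_dish: closed Petri dish lying in the +x half of the tray, 90 mm diameter, 15 mm high; leave it. Origin: centre of its underside
- mat: flat dark rubber mat, fixed, 300 mm (its x) by 160 mm (its y), 4 mm thick, on which both cylinders and the reagent bottle stand in a row. Origin: centre of its underside
- pan (a joint): how far the square steel weighing pan (140 mm by 140 mm, on the rear part of the balance) is pressed down, m: 0 unloaded, stops at 0.004. It gives on a stiff spring, 4 N per mm, so the cylinder alone sinks it 0.4 mm. More than 0.003 (12 N) overloads the balance
Mind the look-alikes: they are no part of the job. What is shaped like the tall_cylinder but green or pink is not meant. Leave any red look-alike of the beaker alone.

How it is judged:
By the outcome, as a careful person would: the job done as asked, in the order asked, and still so for the second after the job is handed in, with the robot touching nothing.
It also fails if it takes over 72 s, if anything falls off the work surface, if the arm or the gripper's body presses on something with over 40 N, if the wrist force passes 120 N, or if a joint passes its speed limit or range.

## Working session

There is one attempt and no reset: what is moved stays moved. The work goes in short steps, Python scripts to look and compute and a tool call to move; the robot and the scene stay as the last step left them, time stands still between calls to the robot, and variables do not carry over. Pictures are saved under pics/ and viewed, about 8 in all and at most 12, crops included, and the job is handed in when it is done.

Besides the shell and the picture viewer there is one more tool, called after "Request:" by a JSON object that holds its "method" and its "body", one argument or row to a line. apply_moves: Moves the arm, as the interface text tells. Its arguments: {"type":"object","properties":{"steps":{"type":"array"},"newtons":{"type":"number"}},"required":["steps"]}

```bash
mkdir -p pics; cat > h.py <<'E'
import numpy as np, cv2
from cell import telemetry, eyes, order, manip
def grab(n):
    c=eyes.calibration(n); p,d=eyes.camera(n); return p,d,np.array(c["intrinsics"]),np.array(c["cam_to_world"])
def cloud(d,K,T):
    v,u=np.mgrid[0:480,0:640]
    P=np.stack([(u-K[0,2])/K[0,0]*d,-(v-K[1,2])/K[1,1]*d,-d,np.ones_like(d)],-1)
    W=(P@T.T)[...,:3]; W[d<=0]=np.nan; return W
def save(n,p): cv2.imwrite(n,p[...,::-1])
E
python3 - <<'E'
from h import *
s=telemetry.sense(); print({k:np.round(v,3) for k,v in s.items()}); print(manip.grasp_offset)
for n in("top","side"):
    p,d,K,T=grab(n); save(f"pics/{n}0.png",p); np.savez(f"{n}0.npz",p=p,d=d,K=K,T=T); print(n,K.round(1).tolist(),T.round(3).tolist(),eyes.calibration(n).keys())
E
```

```text
{'time': np.float64(0.0), 'joint_pos': array([ 0.951,  0.381,  1.298, -0.   ,  1.464, -0.215]), 'joint_vel': array([-0.   , -0.   ,  0.003, -0.001,  0.   ,  0.   ]), 'effort': array([-1.0000e-03, -4.4844e+01, -2.3128e+01, -0.0000e+00,  5.0000e-03,
        0.0000e+00]), 'position': array([0.216, 0.505, 0.231]), 'orientation': array([-3.14 , -0.   ,  2.737]), 'wrist_force': array([-0.119,  0.433,  0.485]), 'wrist_torque': array([ 0.013, -0.017, -0.022]), 'opening': np.float64(1.001)}
0.0187
top [[581.2, 0.0, 328.3], [0.0, 581.2, 248.4], [0.0, 0.0, 1.0]] [[-0.0, 0.974, -0.228, 0.21], [-1.0, -0.002, -0.006, 0.056], [-0.006, 0.228, 0.974, 1.388], [0.0, 0.0, 0.0, 1.0]] dict_keys(['intrinsics', 'cam_to_world'])
side [[555.8, 0.0, 324.9], [0.0, 555.8, 233.9], [0.0, 0.0, 1.0]] [[0.859, 0.258, -0.443, 0.004], [-0.512, 0.413, -0.753, -0.843], [-0.012, 0.873, 0.487, 0.668], [0.0, 0.0, 0.0, 1.0]] dict_keys(['intrinsics', 'cam_to_world'])
```

View pics/top0.png

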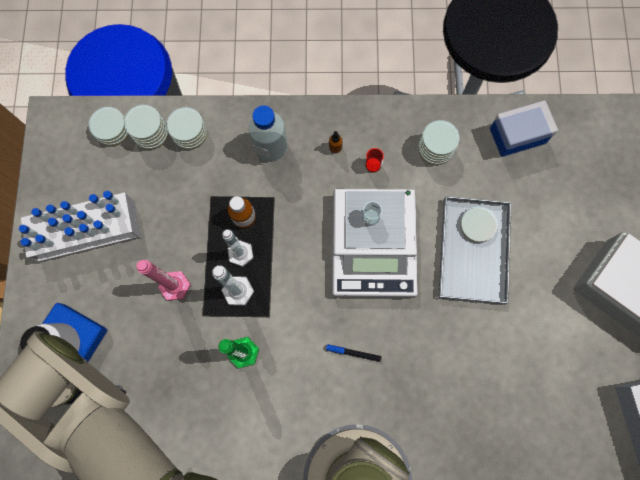

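View pics/side0.png

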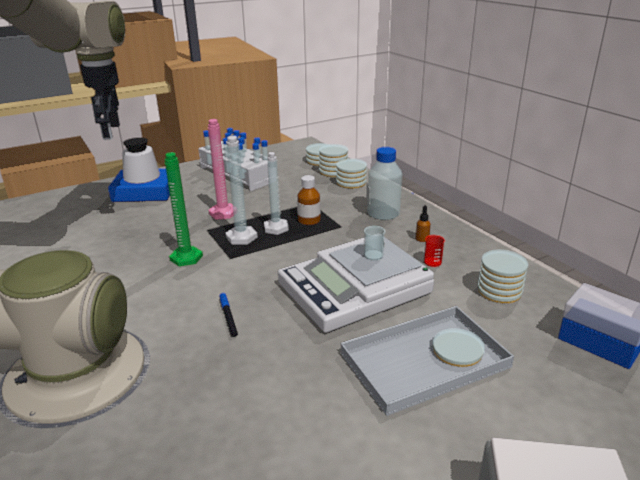

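The top view shows the tall cylinder's foot at about (238,291) and its stopper at (220,272). The beaker is at (372,213), the balance spans (334-417, 188-297), and the tray spans (438-510, 198-302) with the dish at (478,224). I'll zoom in for accuracy.

```bash
cat >> h.py <<'E'
def ray(u,v,z,K,T):
    r=T[:3,:3]@np.array([(u-K[0,2])/K[0,0],-(v-K[1,2])/K[1,1],-1]); o=T[:3,3]; return o+r*(z-o[2])/r[2]
E
python3 - <<'E'
from h import *
f=np.load("top0.npz"); p,d,K,T=f["p"],f["d"],f["K"],f["T"]
c=cv2.resize(p[182:312,200:330],None,fx=4.6,fy=4.6,interpolation=cv2.INTER_CUBIC)
c2=cv2.resize(p[182:312,330:425],None,fx=2.1,fy=4.6,interpolation=cv2.INTER_CUBIC)
a=cv2.resize(p[182:312,200:300],None,fx=4,fy=4,interpolation=cv2.INTER_CUBIC)
b=cv2.resize(p[182:312,330:425],None,fx=4,fy=4,interpolation=cv2.INTER_CUBIC)
save("pics/z.png",np.hstack([a,b]))
W=cloud(d,K,T)
def at(u,v): return W[v,u].round(3)
for n,u,v in [("pan",392,235),("ledge",375,294),("foot",238,297),("stop",220,271),("traydish",478,222),("tray",470,280),("beak",372,213),("beakrim",372,206),("mat",225,300)]: print(n,at(u,v),np.nanmedian(W[v-1:v+2,u-1:u+2].reshape(-1,3),0).round(3))
# white regions
hsv=cv2.cvtColor(p,cv2.COLOR_RGB2HSV)
z=W[...,2]
m=((W[...,0]>.2)&(z>.045)&(z<.075)&(W[...,1]<.1)&(W[...,1]>-.25)).astype(np.uint8)
n,l,st,ce=cv2.connectedComponentsWithStats(m)
for i in range(1,n):
    if st[i,4]>200:
        print(st[i]); q=W[l==i][:,:2].astype(np.float32); print(cv2.minAreaRect(q))
m=((W[...,0]>.2)&(z>.015)&(z<.03)&(W[...,1]<-.15)&(W[...,1]>-.5)).astype(np.uint8)
q=W[m>0][:,:2].astype(np.float32);print("traywall",cv2.minAreaRect(q))
E
```

```text
pan [ 0.551 -0.085  0.068] [ 0.552 -0.086  0.063]
ledge [ 0.416 -0.045  0.04 ] [ 0.416 -0.045  0.039]
foot [0.412 0.278 0.023] [0.412 0.278 0.023]
stop [0.429 0.278 0.257] [0.429 0.277 0.259]
traydish [ 0.596 -0.301  0.018] [ 0.597 -0.301  0.018]
tray [ 0.456 -0.278  0.001] [ 0.456 -0.276  0.005]
beak [ 0.605 -0.039  0.068] [ 0.606 -0.039  0.064]
beakrim [ 0.615 -0.038  0.092] [ 0.613 -0.038  0.096]
mat [0.407 0.312 0.007] [0.407 0.312 0.005]
[421 120  36  40 363]
((0.7901638150215149, -0.21096649765968323), (0.08091304451227188, 0.09084556996822357), 34.09629821777344)
[ 334  189   83   88 6116]
((0.5647135972976685, -0.04613491892814636), (0.1961328089237213, 0.21403154730796814), 89.19514465332031)
traywall ((0.6322715282440186, -0.2716963589191437), (0.3069526255130768, 0.46486422419548035), 72.56709289550781)
```

View pics/z.png

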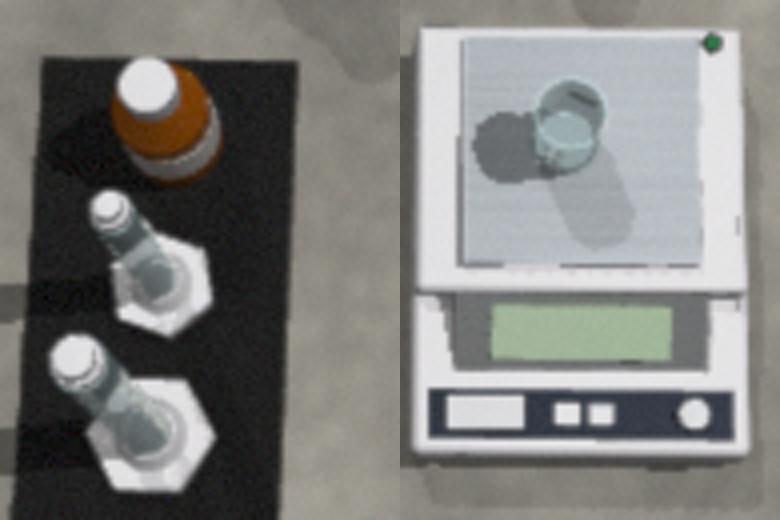

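The zoom shows, in crop pixels: tare key (485,412), round key (694,413), pan corners about (463,38) to (703,264), beaker rim (571,112), tall stopper (80,358) and tall foot centre (152,434).

```bash
python3 - <<'E'
from h import *
f=np.load("top0.npz"); p,d,K,T=f["p"],f["d"],f["K"],f["T"]
L=lambda X,Y,z: ray(200+X/4-.4,182+Y/4-.4,z,K,T).round(4)[:2]
R=lambda X,Y,z: ray(330+(X-400)/4-.4,182+Y/4-.4,z,K,T).round(4)[:2]
pc=[R(463,38,.062),R(700,38,.062),R(703,264,.062),R(463,265,.062)]
print("pan",pc,np.mean(pc,0))
print("tare",R(485,412,.046),"power",R(694,413,.046))
print("beaker rim",R(571,112,.122),"base",R(567,143,.064))
print("tall stop",L(80,358,.259),"foot",L(152,434,.016)); print("short stop",L(112,208,.204),"foot",L(164,285,.016))
for n,c,z in [("tray",[(444,198),(510,199),(508,303),(437,300)],.025),("dish",[(478,222)],.018),("green",[(240,352)],.012),("pink",[(173,287)],.012)]:
    q=[ray(u,v,z,K,T)[:2] for u,v in c]; print(n,np.round(q,3).tolist(),np.mean(q,0).round(3))
E
```

```text
pan [array([0.6615, 0.0233]), array([ 0.6611, -0.1186]), array([ 0.522 , -0.1162]), array([0.5217, 0.0243])] [ 0.591575 -0.0468  ]
tare [0.4372 0.0117] power [ 0.4365 -0.1103]
beaker rim [ 0.5967 -0.0362] base [ 0.5953 -0.0377]
tall stop [0.4285 0.2782] foot [0.4294 0.281 ]
short stop [0.5195 0.2756] foot [0.5205 0.2769]
tray [[0.656, -0.22], [0.653, -0.381], [0.396, -0.358], [0.404, -0.192]] [ 0.527 -0.288]
dish [[0.596, -0.301]] [ 0.596 -0.301]
green [[0.284, 0.271]] [0.284 0.271]
pink [[0.438, 0.437]] [0.438 0.437]
```

Request:
{"method": "apply_moves", "body": {
  "steps": [0, 0, 0, -0.25, -0.17, 0, 0, 0, -0.25, -0.17, 0, 0, 0, 0, -0.047],
  "newtons": 20
}}

```text
time: 0.48
position: [0.217, 0.5062, 0.361]
orientation: [3.134, 0.005, -3.138]
wrist_force: [0.6, 1.1, -1.6]
opening: 1.001
```

Request:
{"method": "apply_moves", "body": {
  "steps": [0, -0.126, -0.18, 0, 0, 0, -0.126, -0.18, 0, 0, 0, -0.126, -0.18, 0, 0, 0, -0.126, -0.18, 0, 0, 0, -0.126, -0.18, 0, 0, 0, -0.126, -0.18, 0, 0, 0, -0.126, -0.18, 0, 0, 0, -0.126, -0.18, 0, 0, 0, -0.126, -0.18, 0, 0, 0, -0.126, -0.18, 0, 0]
}}

```text
time: 1.72
position: [0.5325, 0.054, 0.356]
orientation: [3.141, -0.001, -3.141]
wrist_force: [1.1, 0.8, -0.2]
opening: 0.999
```

Request:
{"method": "apply_moves", "body": {
  "steps": [0, -0.127, -0.16, 0, 0, 0, -0.127, -0.16, 0, 0, 0, 0, -0.02, 0.2, 0, 0, 0, -0.02, 0.2, 0, 0, 0, 0, 0, 0]
}}

```text
time: 2.35
position: [0.594, -0.0342, 0.253]
orientation: [3.139, -0.008, 3.141]
wrist_force: [-0.9, -1.0, 0.4]
opening: 0.998
```

```bash
python3 - <<'E'
from h import *
s=telemetry.sense();print(s["position"].round(4),s["orientation"].round(3))
p,d,K,T=grab("wrist"); save("pics/w1.png",p); np.savez("w1.npz",p=p,d=d,K=K,T=T)
W=cloud(d,K,T);z=W[...,2]
for n,a,b in(("rim",.112,.13),):
    m=(z>a)&(z<b)&(abs(W[...,0]-.596)<.06)&(abs(W[...,1]+.037)<.06); q=W[m]; print(len(q),q[:,:2].min(0),q[:,:2].max(0)) if len(q) else print(n,0)
E
```

```text
[ 0.594  -0.0342  0.253 ] [ 3.139 -0.008  3.141]
915 [ 0.57468963 -0.05701188] [ 0.61767313 -0.01397478]
```

View pics/w1.png

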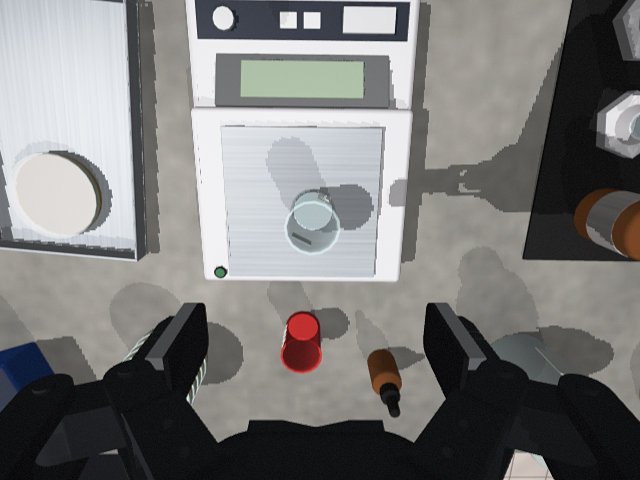

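Request:
{"method": "apply_moves", "body": {
  "steps": [0, -0.008, -0.006, 0.22, 0, 0, 0, 0, 0.22, 0, 0, 0, 0, 0.18, 0, 0, 0, 0, 0.08, 0, 0, 0, 0, 0, 0]
}}

```text
time: 3.02
position: [0.5984, -0.0357, 0.0825]
orientation: [-3.141, 0.001, -3.141]
wrist_force: [-0.5, -0.1, 0.5]
opening: 0.996
```

Request:
{"method": "apply_moves", "body": {
  "steps": [0, 0.008, 0, 0.012, 0, 120, 0, 0, 0, 0, 160, 0, 0, 0, 0, 255, 0, 0, 0, 0, 255, 0, 0, 0, 0, 255, 0, 0, 0, 0],
  "newtons": 20
}}

```text
time: 3.78
position: [0.5956, -0.0359, 0.0786]
orientation: [-3.141, 0.001, -3.141]
wrist_force: [0.8, -0.7, 2.7]
opening: 0.477
```

Request:
{"method": "apply_moves", "body": {
  "steps": [255, 0, 0, -0.08, 0, 255, 0, 0, -0.2, 0, 255, 0, 0, -0.14, 0, 255, 0.109, -0.195, 0, 0, 255, 0.109, -0.195, 0, 0, 255, 0.109, -0.195, 0, 0, 255, 0.109, -0.195, 0, 0, 255, 0.109, -0.195, 0, 0, 255, 0, 0, 0, 0]
}}

```text
time: 4.9
position: [0.4575, -0.2824, 0.183]
orientation: [3.142, -0.001, 3.137]
wrist_force: [0.5, 0.0, 0.1]
opening: 0.476
```

```bash
python3 - <<'E'
from h import *
s=telemetry.sense();print(s["position"].round(4),s["orientation"].round(3),s["opening"],s["wrist_force"])
p,d,K,T=grab("wrist"); save("pics/w2.png",p); np.savez("w2.npz",p=p,d=d,K=K,T=T)
E
```

```text
[ 0.4575 -0.2824  0.183 ] [ 3.142e+00 -1.000e-03  3.137e+00] 0.47636620002457786 [0.4569167  0.01386715 0.10907427]
```

View pics/w2.png

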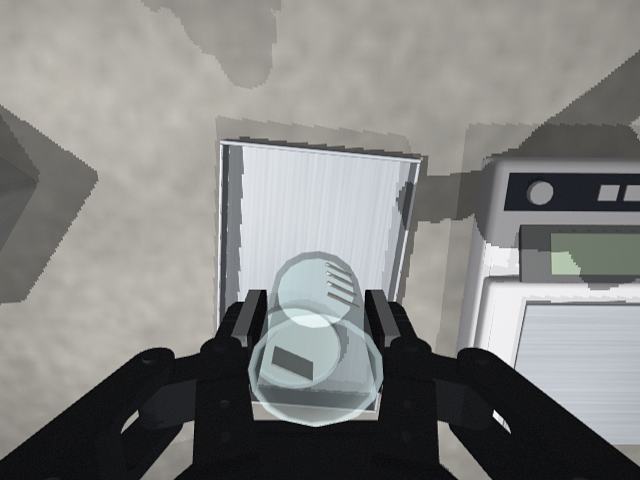

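The beaker is held upright over the tray. The tray's robot-side rim corners are at about (222,142) and (418,158).

```bash
python3 - <<'E'
from h import *
f=np.load("w2.npz"); K,T=f["K"],f["T"]
for u,v in [(221,141),(419,158),(218,290),(402,290)]: print(ray(u,v,.025,K,T).round(4))
f=np.load("w1.npz"); K,T=f["K"],f["T"]
for u,v in [(137,260)]: print("corner", ray(u,v,.025,K,T).round(4))
c=[ray(u,v,.062,K,T).round(4)[:2] for u,v in [(221,127),(384,127),(378,277),(228,279)]]; print("pan",c,np.mean(c,0))
print("tare",ray(369,20,.046,K,T).round(4))
E
```

```text
[ 0.3979 -0.3549  0.025 ]
[ 0.4117 -0.1988  0.025 ]
[ 0.5261 -0.3678  0.025 ]
[ 0.5269 -0.2048  0.025 ]
corner [ 0.6597 -0.2217  0.025 ]
pan [array([ 0.5235, -0.1138]), array([0.5235, 0.0264]), array([0.6635, 0.0281]), array([ 0.6654, -0.1176])] [ 0.593975 -0.044225]
tare [0.438  0.0121 0.046 ]
```

Request:
{"method": "apply_moves", "body": {
  "steps": [255, 0, 0.006, 0.2, 0, 255, 0, 0, 0.2, 0, 255, 0, 0, 0.15, 0, 255, 0, 0, 0.06, 0, 255, 0, 0, 0.02, 0, 255, 0, 0, 0, 0]
}}

```text
time: 5.7
position: [0.4598, -0.2782, 0.0267]
orientation: [-3.141, 0.001, -3.141]
wrist_force: [-0.0, -0.5, 0.1]
opening: 0.474
```

Request:
{"method": "apply_moves", "body": {
  "steps": [255, 0, 0, 0.014, 0, 255, 0, 0, 0.006, 0, 255, 0, 0, 0.006, 0, 255, 0, 0, 0, 0]
}}

```text
time: 6.2
position: [0.4594, -0.2783, 0.0205]
orientation: [-3.141, 0.001, -3.141]
wrist_force: [-2.5, 1.9, 10.5]
opening: 0.48
```

Request:
{"method": "apply_moves", "body": {
  "steps": [110, 0, 0, -0.002, 0, 90, 0, 0, 0, 0, 60, 0, 0, 0, 0, 30, 0, 0, 0, 0, 0, 0, 0, 0, 0, 0, 0, 0, -0.1, 0, 0, 0, 0, -0.2, 0, 0, 0, 0, -0.25, 0, 0, 0, 0, -0.25, 0, 0, 0, 0, -0.25, 0]
}}

```text
time: 7.45
position: [0.4589, -0.2778, 0.2845]
orientation: [-3.141, 0.0, -3.141]
wrist_force: [1.1, -0.6, -0.2]
opening: 0.999
```

```bash
python3 - <<'E'
from h import *
s=telemetry.sense();print(s["position"].round(4),s["opening"])
p,d,K,T=grab("wrist"); save("pics/w3.png",p)
W=cloud(d,K,T);q=W[(W[...,2]>.055)&(W[...,2]<.072)&(abs(W[...,0]-.46)<.05)&(abs(W[...,1]+.28)<.05)]; print(len(q),q[:,:2].min(0),q[:,:2].max(0))
E
```

```text
[ 0.4589 -0.2778  0.2845] 0.99919271726961
511 [ 0.43834484 -0.29792218] [ 0.48126272 -0.25595107]
```

Request:
{"method": "apply_moves", "body": {
  "steps": [0, 0.01, 0.1, -0.2, 0, 0, 0.01, 0.2, -0.14, 0, 0, 0.01, 0.24, 0, 0, 0, 0.01, 0.24, 0, 0, 0, 0.01, 0.24, 0, 0, 0, 0.01, 0.24, 0, 0, 0, 0.01, 0.24, 0, 0, 0, 0.01, 0.24, 0, 0, 0, 0.01, 0.2, 0, 0, 0, 0, 0, 0, 0]
}}

```text
time: 8.75
position: [0.4358, 0.2095, 0.3668]
orientation: [3.141, -0.001, -3.136]
wrist_force: [0.3, -0.6, -0.7]
opening: 0.996
```

Request:
{"method": "apply_moves", "body": {
  "steps": [0, 0.014, 0.14, 0, 0, 0, 0.014, 0.14, 0, 0, 0, 0, 0, 0, 0]
}}

```text
time: 9.12
position: [0.4294, 0.2775, 0.3668]
orientation: [-3.141, -0.001, -3.14]
wrist_force: [0.1, 0.0, -1.0]
opening: 1.0
```

```bash
python3 - <<'E'
from h import *
s=telemetry.sense();print(s["position"].round(4),s["orientation"].round(3))
p,d,K,T=grab("wrist"); save("pics/w4.png",p); np.savez("w4.npz",p=p,d=d,K=K,T=T)
W=cloud(d,K,T);z=W[...,2]
for a,b in((.252,.266),(.24,.252),(.195,.212),(.012,.02)):
    m=(z>a)&(z<b)&(abs(W[...,0]-.43)<.05)&(abs(W[...,1]-.28)<.06); q=W[m]; print(a,len(q),(np.median(q[:,:2],0),q.min(0),q.max(0)) if len(q) else 0)
E
```

```text
[0.4294 0.2775 0.3668] [-3.141e+00 -1.000e-03 -3.140e+00]
0.252 681 (array([0.42818732, 0.28242764]), array([0.41882389, 0.27245449, 0.25229559]), array([0.43919127, 0.29302325, 0.26082978]))
0.24 495 (array([0.42093  , 0.2817792]), array([0.41518619, 0.26846409, 0.24001019]), array([0.44225673, 0.29697059, 0.25196148]))
0.195 148 (array([0.41731765, 0.2815681 ]), array([0.41465792, 0.2679346 , 0.19510033]), array([0.43054737, 0.29787708, 0.21177798]))
0.012 1097 (array([0.41728738, 0.28093697]), array([0.39551793, 0.24528018, 0.01220519]), array([0.4587076 , 0.32074193, 0.01998653]))
```

View pics/w4.png

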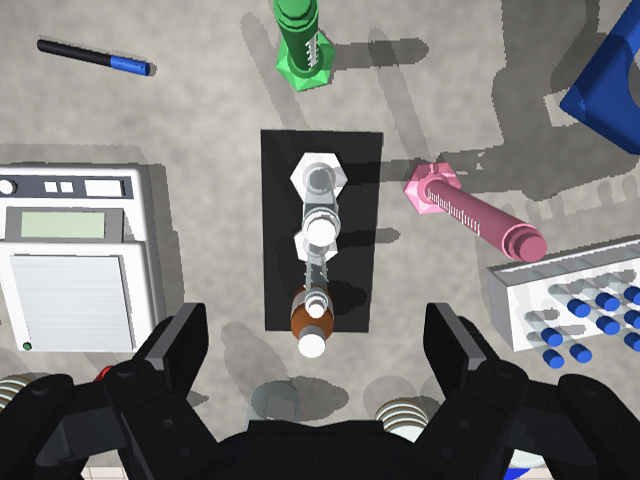

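Request:
{"method": "apply_moves", "body": {
  "steps": [0, 0.002, 0.02, 0.1, 0, 0, 0, 0, 0.18, 0, 0, 0, 0, 0.18, 0, 0, 0, 0, 0.15, 0, 0, 0, 0, 0.07, 0, 0, 0, 0, 0, 0]
}}

```text
time: 9.93
position: [0.4289, 0.2805, 0.1965]
orientation: [-3.14, -0.002, 3.14]
wrist_force: [-0.9, 0.7, -0.8]
opening: 0.999
```

Request:
{"method": "apply_moves", "body": {
  "steps": [60, 0, 0.008, 0, 0, 110, 0, 0, 0, 0, 140, 0, 0, 0, 0, 155, 0, 0, 0, 0, 165, 0, 0, 0, 0, 255, 0, 0, 0, 0, 255, 0, 0, 0, 0, 255, 0, 0, 0, 0],
  "newtons": 25
}}

```text
time: 10.92
position: [0.429, 0.2839, 0.1974]
orientation: [-3.142, 0.0, -3.141]
wrist_force: [0.2, -0.6, 1.3]
opening: 0.33
```

Request:
{"method": "apply_moves", "body": {
  "steps": [255, 0, 0, -0.03, 0, 255, 0, 0, -0.07, 0, 255, 0, 0, -0.11, 0, 255, 0, 0, -0.12, 0, 255, 0, 0, -0.11, 0, 255, 0, 0, -0.07, 0, 255, 0, 0, -0.03, 0, 255, 0, 0, 0, 0],
  "newtons": 35
}}

```text
time: 11.92
position: [0.4289, 0.2839, 0.3323]
orientation: [3.141, 0.0, -3.141]
wrist_force: [0.2, 0.2, -1.2]
opening: 0.33
```

Request:
{"method": "apply_moves", "body": {
  "steps": [255, 0, -0.05, 0, 0, 255, 0, -0.1, 0, 0, 255, 0, -0.14, 0, 0, 255, -0.02, -0.15, 0, 0, 255, -0.05, -0.15, 0, 0, 255, -0.1, -0.14, 0, 0, 255, -0.12, -0.12, 0, 0, 255, -0.1, -0.1, 0, 0, 255, -0.05, -0.05, 0, 0, 255, 0, 0, 0, 0]
}}

```text
time: 13.18
position: [0.539, 0.0334, 0.3316]
orientation: [3.141, -0.001, 3.141]
wrist_force: [-0.9, 0.2, -0.9]
opening: 0.329
```

Request:
{"method": "apply_moves", "body": {
  "steps": [255, -0.03, -0.05, 0, 0, 255, -0.075, -0.105, 0, 0, 255, -0.075, -0.105, 0, 0, 255, -0.036, -0.056, 0, 0, 255, 0, 0, 0, 0, 255, 0, 0, 0.08, 0, 255, 0, 0, 0.08, 0, 255, 0, 0, 0.06, 0, 255, 0, 0, 0.03, 0, 255, 0, 0, 0, 0]
}}

```text
time: 14.42
position: [0.5928, -0.0444, 0.27]
orientation: [3.141, -0.0, -3.14]
wrist_force: [0.3, 0.0, -1.4]
opening: 0.331
```

```bash
python3 - <<'E'
from h import *
s=telemetry.sense();print(s["position"].round(4),s["orientation"].round(3),s["wrist_force"].round(1))
p,d,K,T=grab("side"); save("pics/s5.png",cv2.resize(p[150:400,250:530],None,fx=2.4,fy=2.4,interpolation=cv2.INTER_CUBIC))
E
```

```text
[ 0.5928 -0.0444  0.27  ] [ 3.141 -0.    -3.14 ] [ 0.3  0.  -1.4]
```

View pics/s5.png

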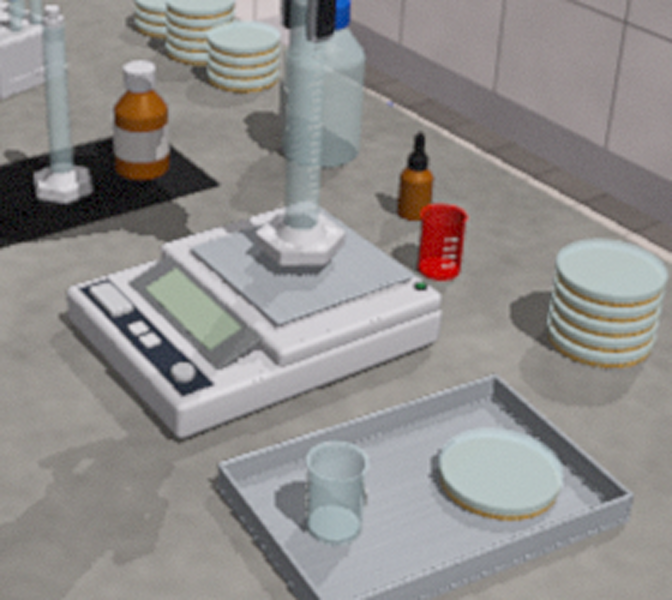

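The beaker stands upright in the tray at (335,490), and the cylinder hangs upright just above the pan at (300,240). I'll lower it slowly.

Request:
{"method": "apply_moves", "body": {
  "steps": [255, 0, -0.004, 0.02, 0, 255, 0, 0, 0.015, 0, 255, 0, 0, 0.008, 0, 255, 0, 0, 0.004, 0, 255, 0, 0, 0.004, 0, 255, 0, 0, 0, 0]
}}

```text
time: 15.22
position: [0.5931, -0.046, 0.257]
orientation: [3.142, -0.0, -3.141]
wrist_force: [-0.1, 0.3, -1.7]
opening: 0.328
```

Request:
{"method": "apply_moves", "body": {
  "steps": [255, 0, 0, 0.004, 0, 255, 0, 0, 0.003, 0, 255, 0, 0, 0, 0]
}}

```text
time: 15.6
position: [0.5931, -0.046, 0.2552]
orientation: [3.142, -0.0, -3.141]
wrist_force: [0.8, 0.1, -1.3]
opening: 0.328
```

Request:
{"method": "apply_moves", "body": {
  "steps": [255, 0, 0, 0.003, 0, 255, 0, 0, 0.002, 0, 255, 0, 0, 0, 0]
}}

```text
time: 15.98
position: [0.5932, -0.0461, 0.2544]
orientation: [-3.141, 0.001, -3.141]
wrist_force: [-0.2, 0.1, 1.4]
opening: 0.324
```

Request:
{"method": "apply_moves", "body": {
  "steps": [160, 0, 0, 0, 0, 150, 0, 0, 0, 0, 140, 0, 0, 0, 0, 120, 0, 0, 0, 0, 80, 0, 0, 0, 0, 30, 0, 0, 0, 0, 0, 0, 0, 0, 0, 0, 0, 0, 0, 0],
  "newtons": 20
}}

```text
time: 16.98
position: [0.5931, -0.046, 0.2541]
orientation: [-3.142, 0.0, -3.141]
wrist_force: [-0.1, -0.1, 0.4]
opening: 1.002
```

Request:
{"method": "apply_moves", "body": {
  "steps": [0, 0, 0, -0.05, 0, 0, 0, 0, -0.12, 0, 0, 0, 0, -0.18, 0, 0, 0, 0, -0.12, 0, 0, 0, 0, 0, 0]
}}

```text
time: 17.6
position: [0.5934, -0.0461, 0.3747]
orientation: [-3.14, 0.006, -3.141]
wrist_force: [-0.3, 0.6, -0.7]
opening: 0.999
```

```bash
python3 - <<'E'
from h import *
s=telemetry.sense();print(s["position"].round(4),s["wrist_force"].round(1))
p,d,K,T=grab("wrist"); W=cloud(d,K,T);z=W[...,2]
m=(z>.31)&(z<.325)&(abs(W[...,0]-.593)<.04)&(abs(W[...,1]+.045)<.04); q=W[m]; print(len(q),q.min(0),q.max(0))
save("pics/w6.png",p)
np.savez("w6.npz",K=K,T=T)
E
```

```text
[ 0.5934 -0.0461  0.3747] [-0.3  0.6 -0.7]
999 [ 0.58278036 -0.05663638  0.31010064] [ 0.60369775 -0.03604818  0.31807508]
```

View pics/w6.png

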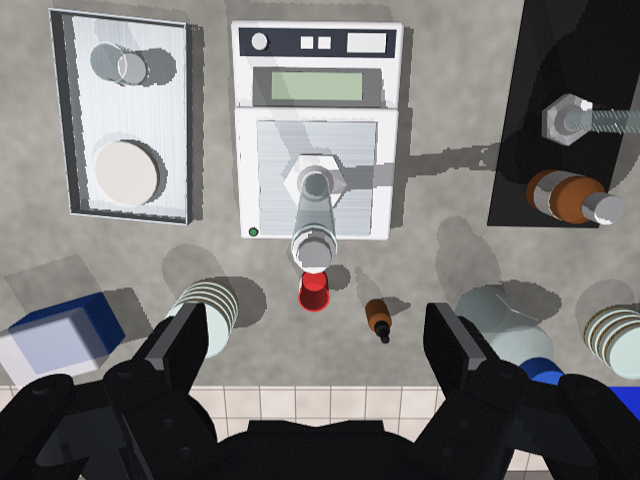

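The cylinder stands on its own at the pan's middle: foot at (315,183), top centre at (0.593,-0.046), z about 0.317, so it is upright. The tare key is at (366,42). Next I shut the gripper and move over the tare key.

Request:
{"method": "apply_moves", "body": {
  "steps": [0, 0.1, 0.03, 0, 0, 0, 0.18, 0.06, 0, 0, 255, 0.18, 0.06, 0, 0, 255, 0.12, 0.06, 0, 0, 255, 0.05, 0.022, 0, 0, 255, 0, 0, 0, 0, 255, 0, 0, 0.2, 0, 255, 0, 0, 0.24, 0, 255, 0, 0, 0.24, 0, 255, 0, 0, 0, 0]
}}

```text
time: 18.9
position: [0.4345, 0.0118, 0.1985]
orientation: [3.139, -0.009, 3.142]
wrist_force: [1.6, -0.2, 1.3]
opening: -0.0
```

Request:
{"method": "apply_moves", "body": {
  "steps": [255, -0.004, 0, 0.2, 0, 255, 0, 0, 0.2, 0, 255, 0, 0, 0.1, 0, 255, 0, 0, 0.03, 0, 255, 0, 0, 0, 0]
}}

```text
time: 19.52
position: [0.4381, 0.0114, 0.0703]
orientation: [-3.141, 0.002, -3.141]
wrist_force: [-0.1, -0.4, -0.1]
opening: -0.001
```

```bash
python3 - <<'E'
from h import *
s=telemetry.sense();print(s["position"].round(4),s["wrist_force"].round(1))
p,d,K,T=grab("wrist"); save("pics/w7.png",p)
E
```

```text
[0.4381 0.0114 0.0703] [-0.1 -0.4 -0.1]
```

View pics/w7.png

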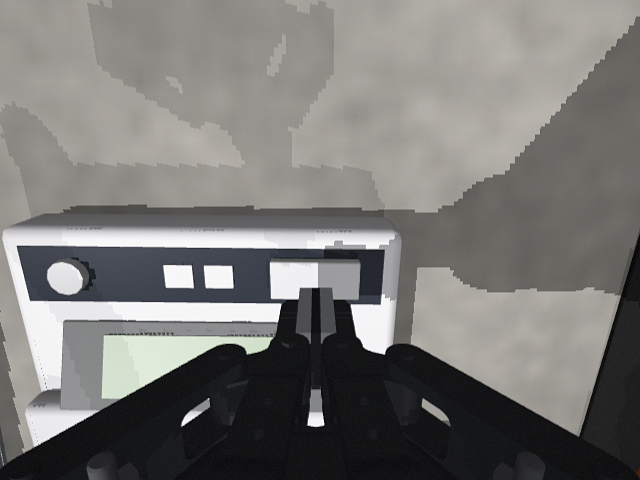

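The shut fingers (316,300) are in line with the middle of the tare key (315,278), about 24 mm above it. I'll lower onto it.

Request:
{"method": "apply_moves", "body": {
  "steps": [255, 0.006, 0, 0.06, 0, 255, 0, 0, 0.02, 0, 255, 0, 0, 0.008, 0, 255, 0, 0, 0.008, 0, 255, 0, 0, 0, 0]
}}

```text
time: 20.2
position: [0.4354, 0.0118, 0.0453]
orientation: [-3.141, 0.001, -3.141]
wrist_force: [-0.3, 0.0, 0.6]
opening: -0.0
```

Request:
{"method": "apply_moves", "body": {
  "steps": [255, 0, 0, 0.006, 0, 255, 0, 0, 0.006, 0, 255, 0, 0, 0.004, 0, 255, 0, 0, 0, 0]
}}

```text
time: 20.7
position: [0.4354, 0.0118, 0.0419]
orientation: [-3.141, 0.001, -3.141]
wrist_force: [-2.4, 0.3, 15.6]
opening: 0.001
```

The wrist reads 15.6 N at z = 0.042, well past the 4 N spring force, so the key is fully down. I'll retreat and check.

Request:
{"method": "apply_moves", "body": {
  "steps": [255, 0, 0, -0.03, 0, 255, 0, 0, -0.15, 0, 255, 0.05, 0, -0.2, 0, 255, 0.1, 0, -0.2, 0, 255, 0.1, 0, -0.15, 0, 255, 0, 0, 0, 0]
}}

```text
time: 21.45
position: [0.3722, 0.0119, 0.2256]
orientation: [-3.14, 0.005, -3.141]
wrist_force: [0.4, -0.7, -1.1]
opening: 0.001
```

```bash
python3 - <<'E'
from h import *
s=telemetry.sense();print(s["time"],s["position"].round(4),s["wrist_force"].round(1))
p,d,K,T=grab("side"); save("pics/s8.png",p)
E
```

```text
21.45 [0.3722 0.0119 0.2256] [ 0.4 -0.7 -1.1]
```

View pics/s8.png

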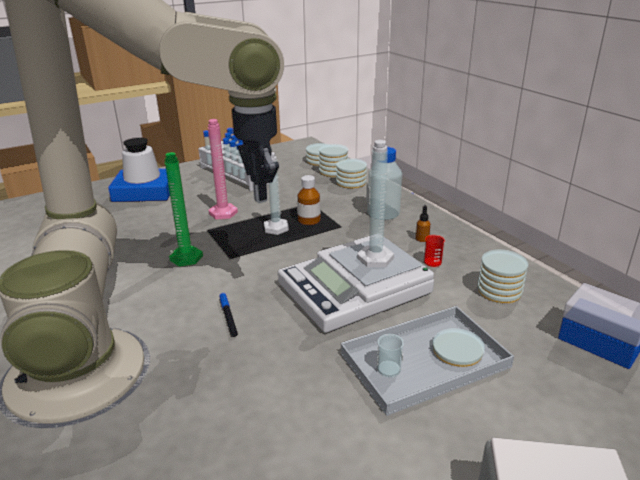

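The cylinder is upright on the pan at (377,255), the beaker is upright in the tray at (390,355), and everything else is where it was. The robot is clear of everything.

```bash
python3 -c "
from h import *
print(order.job_done())"
```

```text
the job is handed in; nothing more can be done
None
```

The job is done and handed in at about 21.5 s on the robot's clock, against the 72 s limit; the hand-in gave no verdict.

- **Beaker:** I stood it upright in the free half of the tray. The wrist camera measured its rim about 60 mm above the tray floor. Set-down force read about 10 N at the wrist, firmer than the cylinder's.
- **Cylinder:** I carried the tall cylinder upright and set it in the middle of the pan with about 3 N of contact. After release its top centre was at (0.593, -0.046), within about 2 mm of the pan centre I measured, and it stood upright.
- **Tare key:** I pressed it with the fingers shut, reaching 15.6 N with the tip at z = 0.042. That is about 4 mm of travel, so it was fully down. The press is judged from force and height, because the key's own travel could not be read.
- **Last check:** The final side view shows the cylinder and beaker standing, the other things where they were, and the robot touching nothing. No check failed. The top and wrist cameras differed by 2–3 mm on the pan centre, and I aimed between them.

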